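# Load the sample carrier and feel for the reader's hidden stop

## Task

Lift the aluminium sample carrier by its middle fin, lay it in the open channel of the bench reader with its push tab away from the tunnel, and let go. Then take it by the push tab and slide it into the tunnel until you feel the rubber stop hidden inside, press lightly against it for a moment (some 8 to 12 N at the gripper, as the carrier also rubs in its guide), and leave the carrier there, up against the stop. The stop is set at a different depth each time; never press the stop with more than 20 N, and leave the other things on the bench alone.

Things in the scene. Friction and masses are not known exactly. Their poses are not given: they have to be found in the camera images.
- carrier: Sample carrier, bare aluminium, about 0.5 kg: plate 64 mm wide (own x), 190 mm long (own y), 12 mm thick, two round wells. A lifting fin (10 mm thick in x, 40 mm long) stands in its middle, a push tab at its -y end; both rise to 58 mm above the underside. Origin: centre of the underside; own +y is the leading end.
- carrier_fin (a point): Grip point in the lifting fin, 45 mm above the carrier's underside, over its middle; pinch across own x.
- carrier_tab (a point): Grip point in the push tab, 89 mm from the middle towards own -y, 45 mm above the underside; the tab is a plate 8 mm thick in y and 44 mm wide in x; pinch it across own y (or push its outer face at own y = -93 mm).
- reader: Bench reader, fixed: cream housing with blue band, 170 mm wide (x), 170 mm long (y 0 to +0.17), 120 mm high, with a tunnel 75 mm high. Origin: on the bench under the middle of the tunnel's mouth; own +y points into the tunnel, the sliding direction. The hidden stop lies 55 to 90 mm inside the mouth.
- channel_mid (a point): Middle of the open channel's floor, 4 mm above the bench, 110 mm before the mouth. The channel runs 220 mm out of the tunnel along the reader's -y, 70 mm wide between rails with flared lips up to 17 mm above the bench; floor and guide go on inside the tunnel.
- buffer (a joint): How far the rubber pads of the hidden stop are pressed in, in m: 0 untouched, about 1.5 N per mm (0.001 is 1.5 N, 0.0133 is 20 N). Inside the tunnel, not visible.
- feeler (a joint): Travel of the light feeler pin (under 0.5 N) that stands 8 mm before the rubber pads, in m: 0 untouched, 0.008 when the carrier's leading end just meets the pads, 0.005 when it is 3 mm short. Inside the tunnel, not visible.
- bottle_large: Bystander, leave alone: amber bottle with red cap, 72 mm wide, 135 mm high; origin at the middle of its underside.
- bottle_small: Bystander, leave alone: amber bottle with red cap, 58 mm wide, 110 mm high; origin at the middle of its underside.
- beaker: Bystander, leave alone: glass beaker, 72 mm wide, 95 mm high; origin at the middle of its underside.
- dish: Bystander, leave alone: white evaporating dish, 90 mm wide, 18 mm high; origin at the middle of its underside.
- mortar: Bystander, leave alone: white mortar bowl, 100 mm wide, 60 mm high; origin at the middle of its underside.
- spatula: Bystander, leave alone: double-ended steel lab spatula lying flat, 172 mm long, 16 mm wide; origin at the middle of its underside.
- jar: Bystander, leave alone: white jar, 60 mm wide, 75 mm high; origin at the middle of its underside.

How it is judged:
On the way, in this order (a step that is already met when the one before it is completed fails the run):
1. carrier flat in the open channel, push tab away from the tunnel, leading end at most 15 mm inside the mouth, tab end at most 5 mm past the channel's outer end; let go and at rest (x of carrier in the frame of reader between -0.007 and 0.007 m and z of carrier in the frame of reader between 0 and 0.008 m and angle between the y axis of carrier and the y axis of reader, either way round below 0.08 rad and angle between carrier's own z axis and vertical below 0.05 rad and y of carrier in the frame of reader between -0.13 and -0.08 m and y of carrier_tab in the frame of reader below -0.15 m and contact force between the fingers and carrier below 0.2 N and linear speed of carrier below 0.01 m/s), for 0.2 s.
2. carrier taken by its push tab and pressed against the hidden rubber stop for 0.2 s so that its pads give by more than 1 mm (1.5 N there, some 8 to 12 N at the gripper) (x of carrier in the frame of reader between -0.007 and 0.007 m and z of carrier in the frame of reader between 0 and 0.008 m and angle between the y axis of carrier and the y axis of reader, either way round below 0.08 rad and angle between carrier's own z axis and vertical below 0.05 rad and value of joint buffer above 0.001 m and value of joint feeler above 0.005 m and y of carrier_tab in the frame of reader below -0.08 m and distance between the grasp point and carrier_tab below 0.045 m), for 0.2 s.
At the end, for the whole second after the job is handed in: The carrier lies flat in the channel, push tab outside the tunnel, its leading end within 3 mm of the hidden stop (wherever that is), let go and at rest; the stop was pressed in by more than 1 mm, with under 20 N, on the way (x of carrier in the frame of reader between -0.007 and 0.007 m and z of carrier in the frame of reader between 0 and 0.008 m and angle between the y axis of carrier and the y axis of reader, either way round below 0.08 rad and angle between carrier's own z axis and vertical below 0.05 rad and y of carrier in the frame of reader between -0.046 and 0.006 m and y of carrier_tab in the frame of reader below -0.08 m and value of joint feeler above 0.005 m and contact force between the fingers and carrier below 0.2 N and linear speed of carrier below 0.01 m/s); the robot touches nothing.
It fails at once if the hidden stop is pressed with more than 20 N (rubber pads in by more than 13 mm) (value of joint buffer above 0.0133 m).
It fails at once if another thing on the bench is moved by more than 40 mm (distance of any of bottle_large, bottle_small, beaker, dish, mortar, spatula, jar from where it was at the start of the episode above 0.04 m).
It also fails if it takes over 64 s, if anything falls off the work surface, if the arm or the gripper's body presses on something with over 40 N, if the wrist force passes 120 N, or if a joint passes its speed limit or range.

## Robot

A 6-joint arm with a two-finger parallel gripper is mounted at the origin on the work surface. World frame = base frame: x ahead of the robot, y to its left, z up, the work surface at z = 0. Lengths are in m, angles in rad, forces in N, time in s.
With the tool pointing down it reaches from about 0.3 to 0.775 m from the base axis. Payload 14.6 kg.
Tool frame: the origin (TCP) lies on the centre line of the jaws, within the pads' length; the fingertips stand 8 mm ahead of it and the grasp point (between the pads) lies 11 mm behind it (robot.nose_length is the z of the fingertips in the tool frame, in m); z points along the fingers, y is the line along which they close (so a half turn about z gives the same grasp; the last joint's range is limited). The gripper opens to 94 mm and grips with 3 to 60 N. Pads are 16 mm wide; open, the fingers measure 119 mm over their backs; the gripper's body (75 mm by 177 mm) begins 78 mm behind the grasp point.
Start: joints at [1.237, 0.3, 1.521, -0, 1.321, -0.067], TCP at [0.145, 0.531, 0.213] pointing down, gripper open.
Joint ranges: [-3.03, 3.03], [-0.79, 2.21], [0.23, 2.52], [-1.04, 4.18], [0, 3.07], [-2.55, 2.55]. Speed limits (rad/s): [2.22, 2.22, 2.57, 3.14, 3.14, 3.14].

## Interface

Orientations are given as a 3x3 rotation matrix whose columns are the frame's x, y, z axes.
In Python, from cell import status, viewer, robot gives the robot as it stands.
- The arm moves only by the tool apply_moves, never from a script. Its argument "series" is a list of rows, each a list of 3 entries, a list of its own where there are three numbers: the closure, from 0 (fully open) to 1 (shut), then the shift along the tool's x, y, z in m, then the turn, a rotation vector about the tool's x, y, z in rad. A call has 1 to 5 rows; each row shifts and turns the commanded pose from where the row before left it, along the tool's axes as they then stand; what a row does not reach is not made up. A row lasts 1/8 s, in which the tool goes at most 62.5 mm and 10.7 degrees, less where a joint would pass 70% of its speed; a pose out of reach is approached as far as the arm can. A call is refused whole if a number of a shift passes 0.0625 or a number of a turn 0.188, either way. A call with a gripper value outside its range is refused whole. The fingers move at their own pace and stop on an object; "force" is the grip in N (left out, the last holds). Time passes only in rows, so rows that do not move let the fingers close. It gives the time, the measured TCP pose, the force, the opening and the grip force at its end, in the units of the state.
- status.state(): the state, without advancing time (a new reading comes with each control period).
- viewer.get_image(name): name is "scene" or "top" or "wrist"; returns a dict with "img" (384x512x3 uint8, red, green, blue), "intrinsics" (3x3 intrinsics, pixels), "rvec" (rotation vector, rad) and "tvec" (3), from world to camera coordinates, as OpenCV has them. Camera axes: x right, y down, z forward; pixel columns grow to the right and rows downward; lengths in m; the calibration is good to about 2 mm. The wrist camera is an equidistant fisheye: a pixel r from the principal point sees the ray r / f radians off the axis. A picture is of the moment at which its call begins. There is no depth.
- robot.close_job(): hands the job in; it is judged then, once.
Trained networks look in a picture, given as the dict that the camera call returned (one of the last four; its "shot" number tells which), for a name from the list of things; names that differ only in an ending like _2 or _b are one class to them, and where a whole thing is asked for, a point or a joint stands for the part that bears it (a point fixed in the world has none). Each returns a list of dicts, best first, with "score" (0 to 1); they miss things now and then, are a little off and sometimes report something else, mostly with a low value. They report only what shows in the picture. A call takes as long as a camera call.
- viewer.regions_of(label, picture): "pixels" (384x512 bool, what is visible of it) and "uv" ([column, row] in pixels, amid what is visible of it).
The state is a dict: "time_s": time; "qpos": joint angles; "qvel": joint speeds; "joint_efforts": joint torques, N m; "position": TCP position; "eef_rot": TCP orientation; "ft_force": force on the tool from outside, world axes, zero at the start; "ft_torque": the same for the moment, N m; "grip_width": opening from 0.0 (shut) to 1.0 (fully open); "grasp_force": force on a finger pad.
Only numpy, scipy, OpenCV 4.12 (cv2) and the standard library are available. Lean on these libraries where they do the work, as an engineer would, in place of code of your own. Each camera call takes 0.05 s, during which the arm holds its last target. There are 200 camera calls.

## Working session

There is one attempt and no reset: what is moved stays moved. The work goes in short steps, Python scripts to look and compute and a tool call to move; the robot and the scene stay as the last step left them, time stands still between calls to the robot, and variables do not carry over. Pictures are saved under pics/ and viewed, at most 10 in all, crops included, and the job is handed in when it is done.

Besides the shell and the picture viewer there is one more tool, called after "Request:" as name([rows], argument=value, ...), one row to a line, values as JSON. apply_moves: Moves the arm, as the interface text tells. Its arguments: {"type":"object","properties":{"series":{"type":"array"},"force":{"type":"number"}},"required":["series"]}

```bash
mkdir -p pics; ls
cat > h.py <<'E'
import numpy as np, cv2
from cell import status, viewer, robot
def P(pic):
    R=cv2.Rodrigues(np.array(pic["rvec"],float))[0]; return R,np.array(pic["tvec"],float).ravel(),np.array(pic["intrinsics"],float)
def ray(pic,uv,fish=False):
    R,t,K=P(pic); x=(uv[0]-K[0,2])/K[0,0]; y=(uv[1]-K[1,2])/K[1,1]
    if fish:
        r=np.hypot(x,y); s=np.sin(r)/r if r>1e-9 else 1; d=np.array([x*s,y*s,np.cos(r)])
    else: d=np.array([x,y,1.])
    d=R.T@d; return -R.T@t, d/np.linalg.norm(d)
def atz(pic,uv,z,fish=False):
    c,d=ray(pic,uv,fish); return c+d*(z-c[2])/d[2]
def tri(rays):
    A=sum(np.eye(3)-np.outer(d,d) for c,d in rays); b=sum((np.eye(3)-np.outer(d,d))@c for c,d in rays)
    return np.linalg.solve(A,b)
def proj(pic,p,fish=False):
    R,t,K=P(pic); q=R@np.asarray(p,float)+t
    if fish:
        r=np.hypot(q[0],q[1]); th=np.arctan2(r,q[2]); x,y=q[0]/r*th,q[1]/r*th
    else: x,y=q[0]/q[2],q[1]/q[2]
    return np.array([K[0,0]*x+K[0,2],K[1,1]*y+K[1,2]])
def save(pic,n): cv2.imwrite(f"pics/{n}.png",pic["img"][:,:,::-1])
E
cat > a.py <<'E'
from h import *
np.set_printoptions(precision=3,suppress=True)
s=status.state(); print(s["time_s"],s["position"],s["ft_force"]); print(np.array(s["eef_rot"]))
ims=[]
for n in ("scene","top","wrist"):
    p=viewer.get_image(n); ims.append(p["img"]); c,_=ray(p,(256,192)); print(n,c,P(p)[2].ravel())
    save(p,n+"0")
    for l in ("carrier","carrier_fin","carrier_tab","reader","channel_mid"):
        try: print(l,[(round(r["score"],2),np.round(r["uv"]),int(r["pixels"].sum())) for r in viewer.regions_of(l,p)[:2]])
        except Exception as e: print(l,e)
cv2.imwrite("pics/all0.png",cv2.resize(np.vstack([np.hstack(ims[:2]),np.hstack([ims[2],ims[2]*0])]),(800,600),interpolation=cv2.INTER_AREA)[:,:,::-1])
E
python3 a.py
```

```text
pics
0.0 [0.145 0.53  0.213] [ 0.189 -0.548  0.084]
[[-0.965  0.264 -0.   ]
 [ 0.264  0.965 -0.001]
 [ 0.    -0.001 -1.   ]]
scene [ 0.967 -0.646  0.979] [388.143   0.    254.299   0.    388.143 195.266   0.      0.      1.   ]
carrier [(0.89, array([196., 259.]), 1393)]
carrier_fin [(0.89, array([192., 260.]), 1386)]
carrier_tab [(0.79, array([196., 259.]), 1441)]
reader [(0.58, array([292., 163.]), 4913)]
channel_mid [(0.63, array([287., 161.]), 4900)]
top [ 0.328 -0.025  1.416] [360.784   0.    253.661   0.    360.784 191.264   0.      0.      1.   ]
carrier [(0.69, array([315., 204.]), 868)]
carrier_fin [(0.96, array([310., 208.]), 840), (0.63, array([141., 221.]), 276)]
carrier_tab []
reader [(0.65, array([137., 221.]), 326)]
channel_mid [(0.82, array([189., 189.]), 3774)]
wrist [0.064 0.554 0.386] [297.319   0.    251.646   0.    297.319 190.401   0.      0.      1.   ]
carrier []
carrier_fin []
carrier_tab []
reader []
channel_mid []
```

View pics/all0.png

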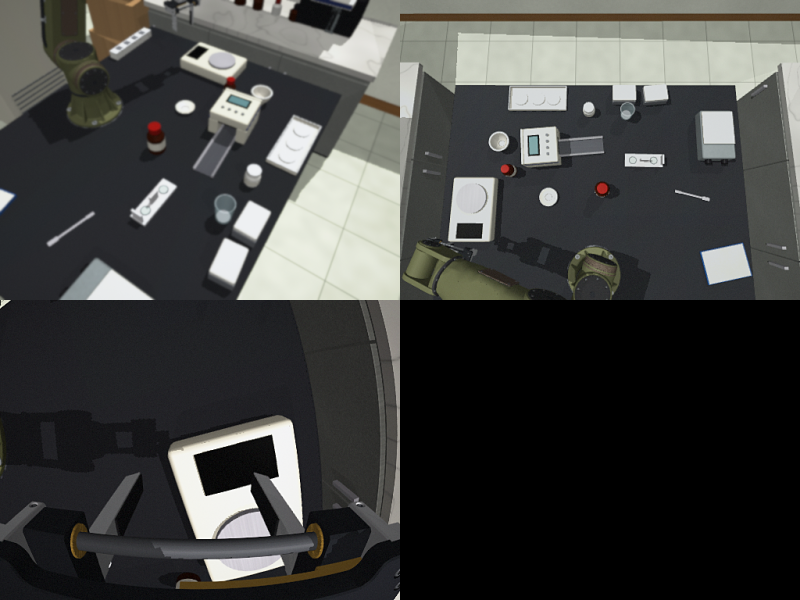

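Run:
```python
import cv2,numpy as np
a=cv2.imread("pics/scene0.png"); b=cv2.imread("pics/top0.png")
x=cv2.resize(a[90:330,120:420],(750,600)[0:2],interpolation=cv2.INTER_CUBIC); cv2.imwrite("pics/sc.png",x)
y=cv2.resize(b[130:280,120:370],(800,480),interpolation=cv2.INTER_CUBIC); cv2.imwrite("pics/tc.png",y)
```

```text
(no output)
```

View pics/tc.png

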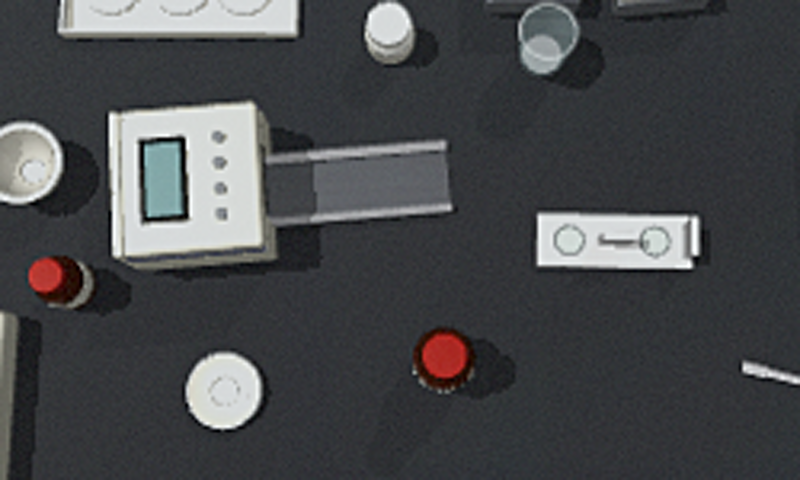

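View pics/sc.png

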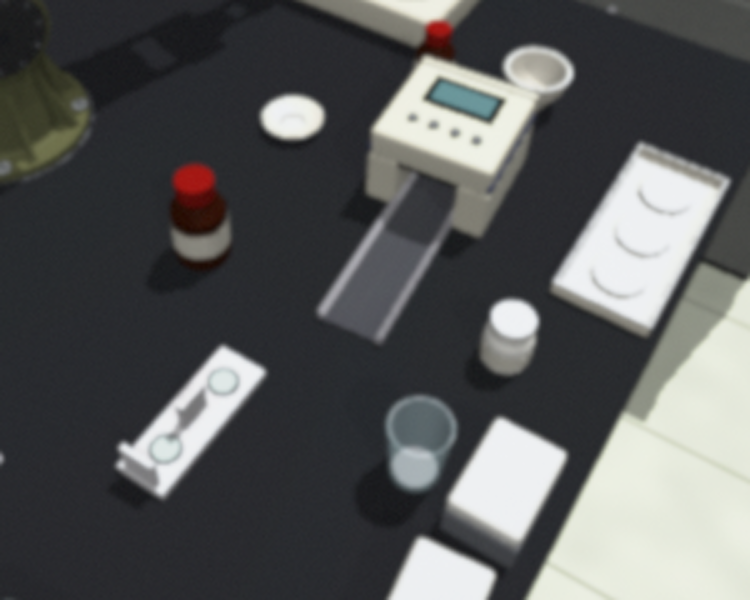

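The top crop shows the carrier lying nearly parallel to the channel. Its tab is on the right (crop 695,238) and the fin is at about (622,240). The channel's outer end is at about (449,178) and the mouth at about (270,187), with the tunnel to the left. So almost no turn is needed. Next I'll measure from the fixed views.

```bash
cat > b.py <<'E'
from h import *
np.set_printoptions(precision=4,suppress=True)
t=viewer.get_image("top"); s=viewer.get_image("scene")
T=lambda x,y:(120+(x+.5)/3.2-.5,130+(y+.5)/3.2-.5)
S=lambda x,y:(120+(x+.5)/2.5-.5,90+(y+.5)/2.5-.5)
pr={"tab top mid":((692,236),(140,458)),"fin top mid":((624,240),(192,402)),"ch end L":((448,209),(322,312)),"ch end R":((446,146),(378,338)),"lead corner near":((537,266),(222,348)),"lead corner far":((537,213),(265,373))}
for k,(a,b) in pr.items():
    r=[ray(t,T(*a)),ray(s,S(*b))]; print(k,tri(r), atz(t,T(*a),.012), atz(s,S(*b),.012))
for l in ("bottle_large","beaker","jar","dish","bottle_small","mortar"):
    q=viewer.regions_of(l,t)
    if q: print(l,atz(t,q[0]["uv"],.08),q[0]["score"])
m=viewer.regions_of("carrier",t)[0]["pixels"].astype(np.uint8); print(cv2.minAreaRect(cv2.findNonZero(m)))
E
python3 b.py
```

```text
tab top mid [ 0.5405 -0.3348  0.0469] [ 0.5449 -0.3438  0.012 ] [ 0.5256 -0.322   0.012 ]
fin top mid [ 0.5392 -0.2511  0.0417] [ 0.5397 -0.2602  0.012 ] [ 0.5298 -0.2344  0.012 ]
ch end L [ 0.581  -0.0426  0.0047] [ 0.5779 -0.044   0.012 ] [ 0.5854 -0.0454  0.012 ]
ch end R [ 0.6605 -0.0402  0.0077] [ 0.6578 -0.0415  0.012 ] [ 0.6634 -0.0412  0.012 ]
lead corner near [ 0.5093 -0.1526  0.0041] [ 0.5073 -0.1529  0.012 ] [ 0.514  -0.1556  0.012 ]
lead corner far [ 0.5746 -0.154   0.0059] [ 0.5731 -0.1538  0.012 ] [ 0.5775 -0.1566  0.012 ]
bottle_large [ 0.3846 -0.0219  0.08  ] 0.5
beaker [ 0.7826 -0.1591  0.08  ] 0.87
jar [0.7803 0.0271 0.08  ] 0.6
dish [0.3582 0.2212 0.08  ] 0.63
bottle_small [0.4685 0.4022 0.08  ] 0.76
mortar [0.615  0.4636 0.08  ] 0.95
((311.5, 205.0), (18.0, 51.0), 90.0)
```

```bash
cat > plan.py <<'E'
import sys
from h import *
from scipy.spatial.transform import Rotation as Ro
def plan(p1,yaw,n,cl):
    "tool down, tool x at world angle yaw"
    s=status.state(); p=np.array(s["position"]);R=np.array(s["eef_rot"]); c,q=np.cos(yaw),np.sin(yaw)
    R1=np.array([[c,q,0],[q,-c,0],[0,0,-1.]]); w=Ro.from_matrix(R.T@R1).as_rotvec()/n
    d=(np.array(p1)-p)/n
    for k in range(n):
        print([cl,[round(float(v),4) for v in R.T@d],[round(float(v),4) for v in w]],end=",\n" if k%5==4 else ","); R=R@Ro.from_rotvec(w).as_matrix()
if __name__=="__main__":
    a=[float(v) for v in sys.argv[1:]]; plan(a[:3],a[3],int(a[4]),a[5])
E
python3 plan.py .541 -.248 .215 1.5708 15 0
python3 - <<'E'
from h import *
p=viewer.get_image("wrist"); s=status.state(); R=np.array(s["eef_rot"]); print(R.T@P(p)[0].T, R.T@(ray(p,(256,192))[0]-s["position"]))
E
```

```text
[0.0, [-0.0392, -0.0431, -0.0001], [0.0, -0.0, 0.0869]],[0.0, [-0.0427, -0.0395, -0.0001], [0.0, -0.0, 0.0869]],[0.0, [-0.046, -0.0357, -0.0001], [0.0, -0.0, 0.0869]],[0.0, [-0.0489, -0.0316, -0.0001], [0.0, -0.0, 0.0869]],[0.0, [-0.0515, -0.0272, -0.0001], [0.0, -0.0, 0.0869]],
[0.0, [-0.0537, -0.0226, -0.0001], [0.0, -0.0, 0.0869]],[0.0, [-0.0554, -0.0179, -0.0001], [0.0, -0.0, 0.0869]],[0.0, [-0.0568, -0.013, -0.0001], [0.0, -0.0, 0.0869]],[0.0, [-0.0577, -0.008, -0.0001], [0.0, -0.0, 0.0869]],[0.0, [-0.0582, -0.003, -0.0001], [0.0, -0.0, 0.0869]],
[0.0, [-0.0582, 0.0021, -0.0001], [0.0, -0.0, 0.0869]],[0.0, [-0.0578, 0.0071, -0.0001], [0.0, -0.0, 0.0869]],[0.0, [-0.057, 0.0121, -0.0001], [0.0, -0.0, 0.0869]],[0.0, [-0.0557, 0.017, -0.0001], [0.0, -0.0, 0.0869]],[0.0, [-0.054, 0.0218, -0.0001], [0.0, -0.0, 0.0869]],
[[-1.23036116e-04 -9.57884177e-01 -2.87154816e-01]
 [ 9.99999990e-01 -1.38954970e-04  3.50565355e-05]
 [-7.34816896e-05 -2.87154809e-01  9.57884184e-01]] [ 0.08401394  0.00165103 -0.17256649]
```

Request:
apply_moves([
  [0, [-0.039, -0.043, 0], [0, 0, 0.087]],
  [0, [-0.043, -0.039, 0], [0, 0, 0.087]],
  [0, [-0.046, -0.036, 0], [0, 0, 0.087]],
  [0, [-0.049, -0.032, 0], [0, 0, 0.087]],
  [0, [-0.052, -0.027, 0], [0, 0, 0.087]],
])

```text
time_s: 2.02
position: [0.2779, 0.2691, 0.2137]
eef_rot: [[-0.762, 0.647, 0.001], [0.647, 0.762, 0.0], [-0.0, 0.001, -1.0]]
ft_force: [1.7, 0.8, 0.6]
grip_width: 1.001
grasp_force: 0.0
```

Request:
apply_moves([
  [0, [-0.054, -0.023, 0], [0, 0, 0.087]],
  [0, [-0.055, -0.018, 0], [0, 0, 0.087]],
  [0, [-0.057, -0.013, 0], [0, 0, 0.087]],
  [0, [-0.058, -0.008, 0], [0, 0, 0.087]],
  [0, [-0.058, -0.003, 0], [0, 0, 0.087]],
])

```text
time_s: 2.65
position: [0.4098, 0.0085, 0.2138]
eef_rot: [[-0.418, 0.909, 0.001], [0.909, 0.418, 0.0], [-0.0, 0.001, -1.0]]
ft_force: [0.5, 0.1, -0.4]
grip_width: 0.999
grasp_force: 0.0
```

Request:
apply_moves([
  [0, [-0.058, 0.002, 0], [0, 0, 0.087]],
  [0, [-0.058, 0.007, 0], [0, 0, 0.087]],
  [0, [-0.057, 0.012, 0], [0, 0, 0.087]],
  [0, [-0.056, 0.017, 0], [0, 0, 0.087]],
  [0, [-0.054, 0.022, 0], [0, 0, 0.087]],
])

```text
time_s: 3.28
position: [0.5415, -0.2515, 0.2134]
eef_rot: [[0.004, 1.0, 0.0], [1.0, -0.004, -0.0], [-0.0, 0.0, -1.0]]
ft_force: [-0.1, 0.2, -0.1]
grip_width: 1.002
grasp_force: 0.0
```

```bash
cat > w.py <<'E'
import sys
from h import *
np.set_printoptions(precision=4,suppress=True)
s=status.state(); print(s["time_s"],s["position"],s["ft_force"],s["grip_width"]); print(np.array(s["eef_rot"]))
p=viewer.get_image("wrist"); save(p,sys.argv[1]); np.savez(sys.argv[1],rvec=p["rvec"],tvec=p["tvec"],intrinsics=p["intrinsics"])
for l in sys.argv[2:]:
    for r in viewer.regions_of(l,p)[:1]:
        m=r["pixels"].astype(np.uint8); print(l,round(r["score"],2),r["uv"],m.sum(),atz(p,r["uv"],.012,True))
        cv2.imwrite(f"pics/m_{sys.argv[1]}_{l}.png",m*255)
E
python3 w.py w1 carrier carrier_fin channel_mid reader; python3 -c "
import cv2;cv2.imwrite('pics/w1v.png',cv2.resize(cv2.imread('pics/w1.png'),(800,600),interpolation=cv2.INTER_CUBIC))"
```

```text
3.275 [ 0.5415 -0.2515  0.2134] [-0.0721  0.188  -0.063 ] 1.0024758336376902
[[ 0.0041  1.      0.0002]
 [ 1.     -0.0041 -0.    ]
 [-0.      0.0002 -1.    ]]
carrier 0.84 [251.4, 165.5] 7525 [ 0.5418 -0.2446  0.012 ]
carrier_fin 0.74 [252.7, 168.4] 7566 [ 0.5434 -0.2484  0.012 ]
channel_mid 0.81 [311.0, 3.6] 982 [ 0.618  -0.0318  0.012 ]
reader 0.74 [313.8, 7.2] 978 [ 0.6215 -0.0367  0.012 ]
```

View pics/w1v.png

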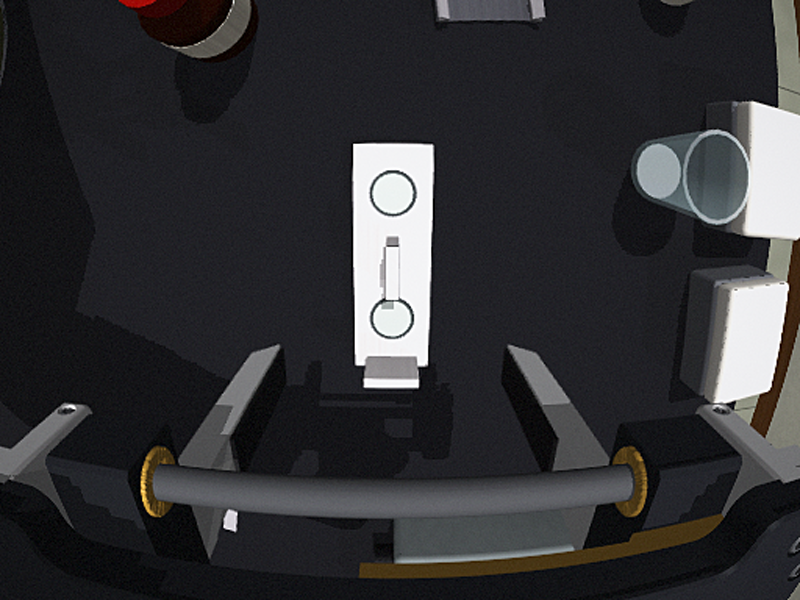

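The wrist view shows the carrier upright in the frame. In the 800×600 picture its leading corners are at (353,144) and (434,144), its rear corners at (356,365) and (429,364), the fin top runs from (392,247) to (393,308), and the tab top is at (391,382). The channel's outer end is at the top edge, around (490,20).

Run:
```python
from h import *
np.set_printoptions(precision=4,suppress=True)
w=np.load("w1.npz"); V=lambda x,y:((x+.5)/1.5625-.5,(y+.5)/1.5625-.5)
for n,(x,y),z in [("LL",(353,144),.012),("LR",(434,144),.012),("RL",(356,365),.012),("RR",(429.5,364),.012),("finF",(392.5,246),.058),("finR",(392.5,308.5),.058),("tabtopL",(363,387),.058),("tabtopR",(419,387),.058),("chL",(441,20),.012),("chR",(540,20),.012)]:
    print(n,atz(w,V(x,y),z,True))
t=viewer.get_image("top"); s=viewer.get_image("scene")
T=lambda x,y:(120+(x+.5)/3.2-.5,130+(y+.5)/3.2-.5)
S=lambda x,y:(120+(x+.5)/2.5-.5,90+(y+.5)/2.5-.5)
f=ray(w,V(392.5,277),True)
print("fin",tri([f,ray(t,T(624,240))]),tri([f,ray(s,S(192,402))]))
f=ray(w,V(391,387),True)
print("tab",tri([f,ray(t,T(697,238))]),tri([f,ray(s,S(140,458))]))
im=cv2.imread("pics/w1.png");
```

```text
LL [ 0.5104 -0.1505  0.012 ]
LR [ 0.5746 -0.1508  0.012 ]
RL [ 0.5084 -0.3401  0.012 ]
RR [ 0.5736 -0.3394  0.012 ]
finF [ 0.5415 -0.2255  0.058 ]
finR [ 0.5412 -0.2725  0.058 ]
tabtopL [ 0.5175 -0.338   0.058 ]
tabtopR [ 0.5619 -0.3382  0.058 ]
chL [ 0.5808 -0.0468  0.012 ]
chR [ 0.6634 -0.04    0.012 ]
fin [ 0.5411 -0.2618  0.004 ] [ 0.5432 -0.25    0.0461]
tab [ 0.5383 -0.3424  0.0478] [ 0.5424 -0.3377  0.0553]
```

Request:
apply_moves([
  [0.3, [0.006, 0, 0.05], [0, 0, 0]],
  [0.5, [0, 0, 0.06], [0, 0, 0]],
  [0.5, [0, 0, 0.045], [0, 0, 0]],
  [0.5, [0, 0, 0.024], [0, 0, 0]],
  [0.5, [0, 0, 0], [0, 0, 0]],
], force=35)

```text
time_s: 4.25
position: [0.5402, -0.2424, 0.0336]
eef_rot: [[-0.0, 1.0, -0.002], [1.0, 0.0, 0.001], [0.001, -0.002, -1.0]]
ft_force: [-0.3, 0.7, 0.5]
grip_width: 0.514
grasp_force: 0.0
```

Request:
apply_moves([
  [1, [0, 0, 0], [0, 0, 0]],
  [1, [0, 0, 0], [0, 0, 0]],
  [1, [0, 0, 0], [0, 0, 0]],
  [1, [0, 0, 0], [0, 0, 0]],
  [1, [0, 0, 0], [0, 0, 0]],
])

```text
time_s: 4.88
position: [0.5408, -0.2436, 0.0348]
eef_rot: [[0.001, 1.0, -0.0], [1.0, -0.001, -0.0], [-0.0, -0.0, -1.0]]
ft_force: [-3.2, 1.8, 5.5]
grip_width: 0.102
grasp_force: 35.0
```

Request:
apply_moves([
  [1, [0, 0, -0.03], [0, 0, 0]],
  [1, [0, 0, -0.05], [0, 0, 0]],
  [1, [0.02, 0.02, -0.04], [0, 0, 0]],
  [1, [0.05, 0.03, 0], [0, 0, 0]],
  [1, [0.05, 0.03, 0], [0, 0, 0]],
])

```text
time_s: 5.5
position: [0.6214, -0.1224, 0.154]
eef_rot: [[0.002, 1.0, -0.001], [1.0, -0.002, 0.0], [0.0, -0.001, -1.0]]
ft_force: [-0.2, -0.1, -6.6]
grip_width: 0.104
grasp_force: 35.0
```

Request:
apply_moves([
  [1, [0, 0, 0], [0, 0, 0]],
  [1, [0, 0, 0], [0, 0, 0]],
])

```text
time_s: 5.75
position: [0.6206, -0.1236, 0.1534]
eef_rot: [[0.001, 1.0, -0.002], [1.0, -0.001, 0.0], [0.0, -0.002, -1.0]]
ft_force: [0.2, -0.8, -6.5]
grip_width: 0.104
grasp_force: 35.0
```

```bash
python3 w.py w2 channel_mid reader carrier; python3 -c "
import cv2;cv2.imwrite('pics/w2v.png',cv2.resize(cv2.imread('pics/w2.png')[0:240,150:470],(800,600),interpolation=cv2.INTER_CUBIC))"
```

```text
5.75 [ 0.6206 -0.1236  0.1534] [ 0.2146 -0.7563 -6.5296] 0.10419518305325953
[[ 0.0005  1.     -0.0018]
 [ 1.     -0.0005  0.0003]
 [ 0.0003 -0.0018 -1.    ]]
channel_mid 0.92 [248.4, 46.4] 7945 [0.6175 0.0235 0.012 ]
reader 0.57 [249.5, 49.2] 7858 [0.6187 0.0204 0.012 ]
carrier 0.66 [252.8, 170.0] 16138 [ 0.622 -0.109  0.012]
```

View pics/w2v.png

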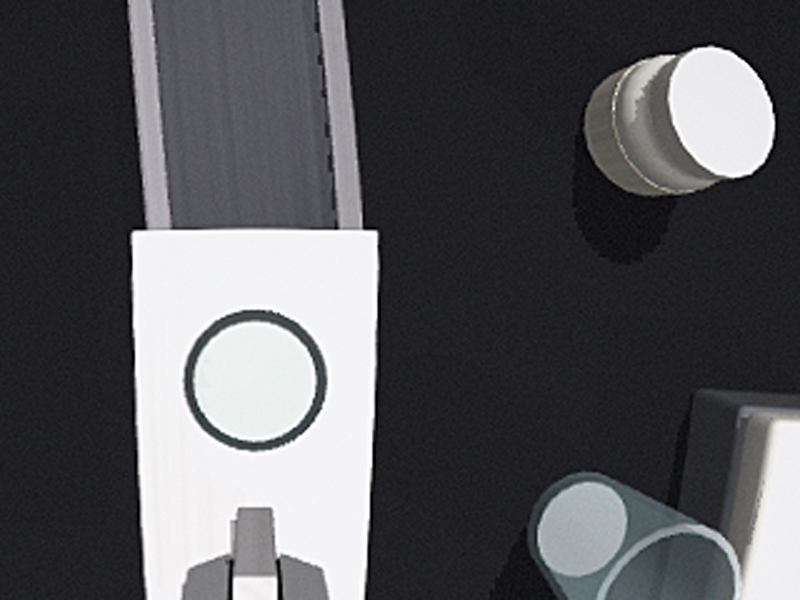

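The picture shows the held carrier below, and above it the channel. Its outer rail edges are at crop (127,0)–(146,200) on the left and (343,0)–(362,200) on the right, so the channel leans a few degrees. I'll fit the edges at sub-pixel level in world coordinates.

```bash
cat > edges.py <<'E'
from h import *
import sys
np.set_printoptions(precision=4,suppress=True)
w=np.load(sys.argv[1]+".npz"); g=cv2.cvtColor(cv2.imread(f"pics/{sys.argv[1]}.png"),cv2.COLOR_BGR2GRAY).astype(float)
# rectify ground plane strip at height z: columns world x, rows world y
def rect(z,x0,x1,y0,y1,st=.0005):
    xs=np.arange(x0,x1,st); ys=np.arange(y0,y1,.002)
    m=np.array([[proj(w,(x,y,z),True) for x in xs] for y in ys],np.float32)
    return xs,ys,cv2.GaussianBlur(cv2.remap(g,m[...,0],m[...,1],cv2.INTER_CUBIC),(5,3),0)
y0,y1=float(sys.argv[2]),float(sys.argv[3])
for z in (.004,.017):
    xs,ys,I=rect(z,.55,.69,y0,y1); D=np.gradient(I,axis=1); L=[];R=[]
    for d in D:
        i=np.argmax(d>8); j=len(d)-1-np.argmax(d[::-1]<-8)
        i=i+np.argmax(d[i:i+6]); j=j-np.argmax(-d[j:j-6:-1]); L.append(xs[i]);R.append(xs[j])
    for nm,e in (("L",L),("R",R),("M",(np.array(L)+R)/2)):
        e=np.array(e); ok=np.abs(e-np.median(e))<.02; c=np.polyfit(ys[ok],e[ok],1); r=e-np.polyval(c,ys); ok&=np.abs(r)<.002; c=np.polyfit(ys[ok],e[ok],1)
        print(z,nm,"slope %.4f x@y=.068 %.4f x@y0 %.4f n %d sd %.4f"%(c[0],np.polyval(c,.068),np.polyval(c,y0),ok.sum(),np.std(e[ok]-np.polyval(c,ys[ok]))))
E
python3 edges.py w2 -.03 .075
python3 - <<'E'
from h import *
import numpy as np
p=np.load("w2.npz");print(proj(p,(.62,-.02,.01),True),proj(p,(.62,.08,.01),True),proj(p,(.58,.0,.01),True))
E
```

```text
0.004 L slope -0.0849 x@y=.068 0.5667 x@y0 0.5750 n 49 sd 0.0002
0.004 R slope -0.0845 x@y=.068 0.6594 x@y0 0.6677 n 47 sd 0.0002
0.004 M slope -0.0823 x@y=.068 0.6131 x@y0 0.6212 n 52 sd 0.0002
0.017 L slope -0.0825 x@y=.068 0.5686 x@y0 0.5767 n 49 sd 0.0002
0.017 R slope -0.0847 x@y=.068 0.6575 x@y0 0.6658 n 49 sd 0.0002
0.017 M slope -0.0825 x@y=.068 0.6131 x@y0 0.6212 n 53 sd 0.0002
[250.82845234  86.96440405] [250.77731573  -2.38472392] [212.60271652  69.01023906]
```

```bash
python3 - <<'E'
from h import *
np.set_printoptions(precision=4,suppress=True)
w=np.load("w2.npz"); C=lambda x,y:(150+(x+.5)/2.5-.5,(y+.5)/2.5-.5)
for q in [(132,231),(377,231),(147,590),(364,590),(235,508),(274,508)]: print(atz(w,C(*q),.131,True),atz(w,C(*q),.177,True))
t=viewer.get_image("top"); T=lambda x,y:(120+(x+.5)/3.2-.5,130+(y+.5)/3.2-.5)
print(atz(t,T(253,102),.12),atz(t,T(268,245),.12),atz(t,T(110,113),.12))
E
python3 plan.py .6126 .0725 .11 1.6538 5 1
```

```text
[ 0.5891 -0.0296  0.131 ] [ 0.5968 -0.0316  0.177 ]
[ 0.6528 -0.0297  0.131 ] [ 0.6455 -0.0316  0.177 ]
[ 0.5896 -0.1308  0.131 ] [ 0.5971 -0.1089  0.177 ]
[ 0.6528 -0.1308  0.131 ] [ 0.6454 -0.1089  0.177 ]
[ 0.6155 -0.1054  0.131 ] [ 0.6169 -0.0895  0.177 ]
[ 0.6264 -0.1054  0.131 ] [ 0.6252 -0.0895  0.177 ]
[0.6844 0.1838 0.12  ] [0.5168 0.1616 0.12  ] [0.6709 0.3493 0.12  ]
[1.0, [0.0394, -0.0017, 0.0089], [-0.0, -0.0, -0.0171]],[1.0, [0.0394, -0.001, 0.0089], [-0.0, -0.0, -0.0171]],[1.0, [0.0394, -0.0004, 0.0089], [-0.0, -0.0, -0.0171]],[1.0, [0.0394, 0.0003, 0.0089], [-0.0, -0.0, -0.0171]],[1.0, [0.0394, 0.001, 0.0089], [-0.0, -0.0, -0.0171]],
```

Request:
apply_moves([
  [1, [0.039, -0.0015, 0.009], [0, 0, -0.017]],
  [1, [0.039, -0.001, 0.009], [0, 0, -0.017]],
  [1, [0.039, -0.0005, 0.009], [0, 0, -0.017]],
  [1, [0.039, 0.0005, 0.009], [0, 0, -0.017]],
  [1, [0.038, 0.001, 0.009], [0, 0, -0.016]],
])

```text
time_s: 6.62
position: [0.6131, 0.0709, 0.1094]
eef_rot: [[-0.083, 0.997, 0.0], [0.997, 0.083, 0.0], [-0.0, 0.0, -1.0]]
ft_force: [0.4, 0.7, -6.2]
grip_width: 0.102
grasp_force: 35.0
```

Request:
apply_moves([
  [1, [0, 0, 0], [0, 0, 0]],
  [1, [0, 0, 0], [0, 0, 0]],
  [1, [0, 0, 0], [0, 0, 0]],
])

```text
time_s: 7.0
position: [0.6134, 0.0691, 0.1098]
eef_rot: [[-0.081, 0.997, 0.001], [0.997, 0.081, -0.0], [-0.0, 0.001, -1.0]]
ft_force: [-0.3, -0.3, -5.9]
grip_width: 0.104
grasp_force: 35.0
```

```bash
python3 plan.py .6126 .0705 .06 1.6538 2 1; python3 w.py w3; python3 -c "
import cv2;cv2.imwrite('pics/w3v.png',cv2.resize(cv2.imread('pics/w3.png')[0:384,80:430],(700,768))[0:600])"
```

```text
[1.0, [0.0007, -0.0004, 0.0249], [0.0003, 0.0001, -0.0008]],[1.0, [0.0007, -0.0003, 0.0249], [0.0003, 0.0001, -0.0008]],7.0 [0.6134 0.0691 0.1098] [-0.2995 -0.298  -5.8659] 0.10368839755787394
[[-0.0814  0.9967  0.0005]
 [ 0.9967  0.0814 -0.0001]
 [-0.0002  0.0005 -1.    ]]
```

View pics/w3v.png

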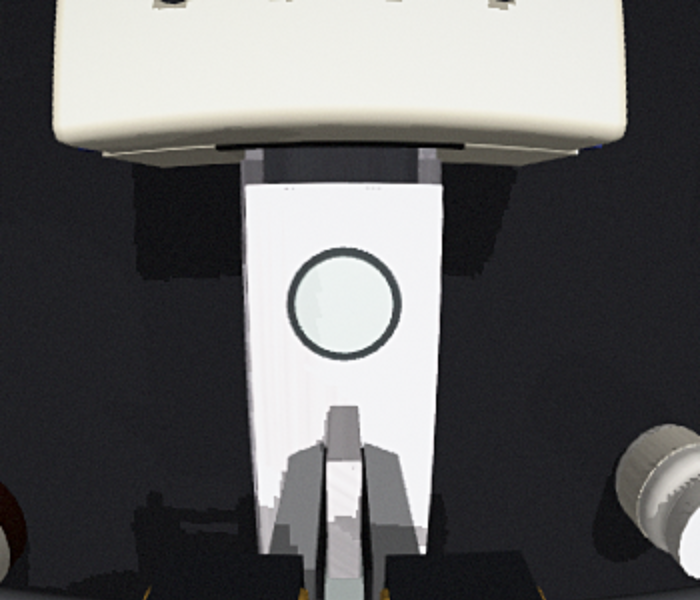

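The carrier (front edge at crop 245–443, row 185) sits over the rails (240–440), about 1 mm to the right, and is aligned in yaw. I'll shift it slightly while lowering.

Request:
apply_moves([
  [1, [0, -0.001, 0.025], [0, 0, 0]],
  [1, [0, 0, 0.025], [0, 0, 0]],
  [1, [0, 0, 0.012], [0, 0, 0]],
  [1, [0, 0, 0.004], [0, 0, 0]],
  [1, [0, 0, 0], [0, 0, 0]],
])

```text
time_s: 7.68
position: [0.6125, 0.07, 0.0441]
eef_rot: [[-0.083, 0.997, 0.001], [0.997, 0.083, 0.0], [-0.0, 0.001, -1.0]]
ft_force: [0.3, 0.5, -5.7]
grip_width: 0.102
grasp_force: 35.0
```

Request:
apply_moves([
  [1, [0, 0, 0.003], [0, 0, 0]],
  [1, [0, 0, 0.002], [0, 0, 0]],
  [1, [0, 0, 0], [0, 0, 0]],
])

```text
time_s: 8.05
position: [0.6126, 0.0705, 0.0392]
eef_rot: [[-0.083, 0.997, 0.001], [0.997, 0.083, 0.0], [0.0, 0.001, -1.0]]
ft_force: [0.1, 3.9, -0.6]
grip_width: 0.104
grasp_force: 35.0
```

Request:
apply_moves([
  [0.85, [0, 0, 0], [0, 0, 0]],
  [0.7, [0, 0, 0], [0, 0, 0]],
  [0.7, [0, 0, 0], [0, 0, 0]],
  [0.7, [0, 0, 0], [0, 0, 0]],
  [0.7, [0, 0, 0], [0, 0, 0]],
])

```text
time_s: 8.68
position: [0.6122, 0.0701, 0.0384]
eef_rot: [[-0.083, 0.997, 0.0], [0.997, 0.083, 0.0], [0.0, 0.0, -1.0]]
ft_force: [0.5, 0.3, -0.7]
grip_width: 0.299
grasp_force: 0.0
```

Request:
apply_moves([
  [0.7, [0, 0, -0.05], [0, 0, 0]],
  [0.7, [0, 0, -0.055], [0, 0, 0]],
  [0.7, [-0.05, 0, 0], [0, 0, 0]],
  [0.7, [-0.055, 0, 0], [0, 0, 0]],
  [1, [-0.055, 0, 0], [0, 0, 0]],
])

```text
time_s: 9.3
position: [0.6254, -0.0908, 0.1437]
eef_rot: [[-0.083, 0.997, 0.0], [0.997, 0.083, -0.0], [-0.0, 0.0, -1.0]]
ft_force: [1.3, -0.4, -0.3]
grip_width: 0.224
grasp_force: 0.0
```

Request:
apply_moves([
  [1, [0, 0, 0], [0, 0, 0]],
  [1, [0, 0, 0], [0, 0, 0]],
  [1, [0, 0, 0], [0, 0, 0]],
])

```text
time_s: 9.68
position: [0.6255, -0.0881, 0.1435]
eef_rot: [[-0.084, 0.996, 0.0], [0.996, 0.084, 0.0], [0.0, 0.0, -1.0]]
ft_force: [0.7, 0.3, -1.0]
grip_width: 0.007
grasp_force: 0.0
```

```bash
python3 w.py w4 carrier; python3 -c "
import cv2;cv2.imwrite('pics/w4v.png',cv2.resize(cv2.imread('pics/w4.png')[0:384,80:430],(700,768))[0:600])"
```

```text
9.675 [ 0.6255 -0.0881  0.1435] [ 0.6875  0.3326 -0.9845] 0.007484591843392173
[[-0.0843  0.9964  0.    ]
 [ 0.9964  0.0843  0.0001]
 [ 0.0001  0.     -1.    ]]
carrier 0.92 [252.1, 63.5] 8228 [0.6158 0.0387 0.012 ]
```

View pics/w4v.png

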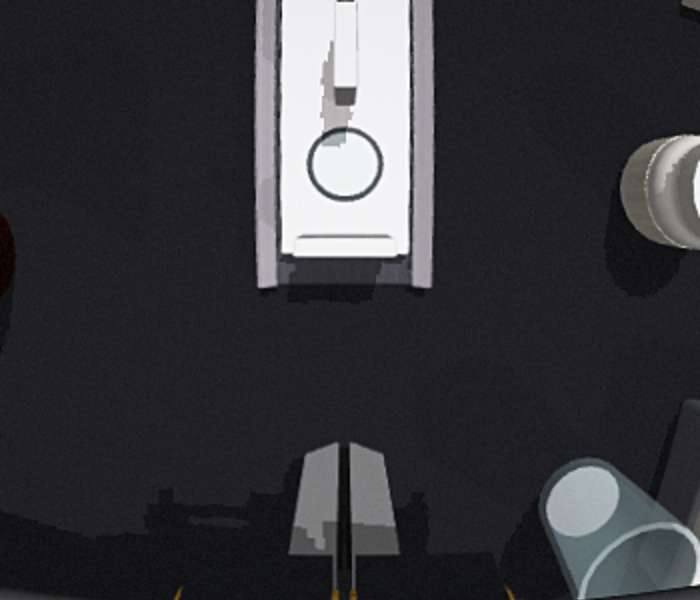

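The carrier lies between the rails, with its rear edge at row 255 inside the channel end at row 288. The push tab faces away from the tunnel (295–397, row 238–257). I'll measure the tab position and then approach from behind.

Run:
```python
from h import *
np.set_printoptions(precision=4,suppress=True)
w=np.load("w4.npz"); C=lambda x,y:(80+(x+.5)/2-.5,(y+.5)/2-.5)
u=np.array([-.083,.9966,0])
for n,q,z in [("rearL",(281,254),.016),("rearR",(410,255),.016),("tabL",(295,257),.062),("tabR",(397,257),.062),("finL",(334,88),.062),("finR",(356,88),.062),("chL",(267,288),.012),("chR",(422,287),.012)]:
    p=atz(w,C(*q),z,True); print(n,p,"along",(p-[.6131,.068,0])@u,"lat",(p-[.6131,.068,0])@[u[1],-u[0],0])
s=status.state(); print((np.array(s["position"])-[.6131,.068,0])@u,(np.array(s["position"])-[.6131,.068,0])@[u[1],-u[0],0])
```

```text
rearL [ 0.5893 -0.0282  0.016 ] along -0.09391362728915995 lat -0.03172126027710335
rearR [ 0.6541 -0.0232  0.016 ] along -0.09431534703637574 lat 0.03332465363566492
tabL [ 0.5999 -0.0252  0.062 ] along -0.0917497237884182 lat -0.020870432489246592
tabR [ 0.6433 -0.0215  0.062 ] along -0.09167277479443897 lat 0.02264184553304316
finL [0.6104 0.0488 0.062 ] along -0.018875723502480006 lat -0.004249215946959201
finR [0.6196 0.0496 0.062 ] along -0.01885868154210288 lat 0.004961862282192872
chL [ 0.5828 -0.0467  0.012 ] along -0.11178888356964627 lat -0.03972476821972375
chR [ 0.6625 -0.0394  0.012 ] along -0.11115430082914761 lat 0.04035104985870123
-0.1566799583730484 -0.0006118343964726507
```

Request:
apply_moves([
  [1, [0, 0.001, 0.05], [0, 0, 0]],
  [1, [0, 0, 0.05], [0, 0, 0]],
  [1, [0, 0, 0.0125], [0, 0, 0]],
  [1, [0.02, 0, 0], [0, 0, 0]],
  [1, [0.02, 0, 0], [0, 0, 0]],
])

```text
time_s: 10.4
position: [0.6241, -0.0477, 0.0332]
eef_rot: [[-0.083, 0.997, 0.003], [0.997, 0.083, -0.0], [-0.001, 0.003, -1.0]]
ft_force: [0.8, 0.9, 0.7]
grip_width: 0.002
grasp_force: 0.0
```

Request:
apply_moves([
  [1, [0, 0, 0], [0, 0, 0]],
  [1, [0.004, 0, 0], [0, 0, 0]],
  [1, [0.004, 0, 0], [0, 0, 0]],
  [1, [0.004, 0, 0], [0, 0, 0]],
  [1, [0.004, 0, 0], [0, 0, 0]],
])

```text
time_s: 11.02
position: [0.6218, -0.0335, 0.0309]
eef_rot: [[-0.083, 0.997, 0.0], [0.997, 0.083, -0.0], [-0.0, -0.0, -1.0]]
ft_force: [-0.3, -4.0, 0.3]
grip_width: 0.007
grasp_force: 2.1
```

Request:
apply_moves([
  [1, [0.004, 0, 0], [0, 0, 0]],
  [1, [0.004, 0, 0], [0, 0, 0]],
  [1, [0.004, 0, 0], [0, 0, 0]],
  [1, [0.004, 0, 0], [0, 0, 0]],
  [1, [0.004, 0, 0], [0, 0, 0]],
])

```text
time_s: 11.65
position: [0.6201, -0.0132, 0.0309]
eef_rot: [[-0.083, 0.997, -0.0], [0.997, 0.083, -0.0], [-0.0, -0.0, -1.0]]
ft_force: [0.4, -4.4, -0.2]
grip_width: 0.006
grasp_force: 2.1
```

Request:
apply_moves([
  [1, [0.004, 0, 0], [0, 0, 0]],
  [1, [0.004, 0, 0], [0, 0, 0]],
  [1, [0.004, 0, 0], [0, 0, 0]],
  [1, [0.004, 0, 0], [0, 0, 0]],
  [1, [0.004, 0, 0], [0, 0, 0]],
])

```text
time_s: 12.28
position: [0.6184, 0.0067, 0.0309]
eef_rot: [[-0.083, 0.997, -0.0], [0.997, 0.083, -0.0], [-0.0, -0.0, -1.0]]
ft_force: [0.5, -4.5, -0.9]
grip_width: 0.005
grasp_force: 2.1
```

Request:
apply_moves([
  [1, [0.004, 0, 0], [0, 0, 0]],
  [1, [0.004, 0, 0], [0, 0, 0]],
  [1, [0.004, 0, 0], [0, 0, 0]],
  [1, [0.002, 0, 0], [0, 0, 0]],
  [1, [0.002, 0, 0], [0, 0, 0]],
])

```text
time_s: 12.9
position: [0.6171, 0.0225, 0.0309]
eef_rot: [[-0.083, 0.997, -0.0], [0.997, 0.083, -0.0], [-0.0, -0.0, -1.0]]
ft_force: [0.3, -4.1, -1.7]
grip_width: 0.005
grasp_force: 1.9
```

Request:
apply_moves([
  [1, [0.0015, 0, 0], [0, 0, 0]],
  [1, [0.0015, 0, 0], [0, 0, 0]],
  [1, [0.0015, 0, 0], [0, 0, 0]],
  [1, [0.0015, 0, 0], [0, 0, 0]],
])

```text
time_s: 13.4
position: [0.6166, 0.0285, 0.0309]
eef_rot: [[-0.083, 0.997, -0.0], [0.997, 0.083, -0.0], [-0.0, -0.0, -1.0]]
ft_force: [-0.3, -2.6, -0.9]
grip_width: 0.01
grasp_force: 2.0
```

Request:
apply_moves([
  [1, [0.0015, 0, 0], [0, 0, 0]],
  [1, [0.0015, 0, 0], [0, 0, 0]],
  [1, [0.0015, 0, 0], [0, 0, 0]],
  [1, [0.0015, 0, 0], [0, 0, 0]],
])

```text
time_s: 13.9
position: [0.6161, 0.0345, 0.0309]
eef_rot: [[-0.083, 0.997, -0.0], [0.997, 0.083, -0.0], [0.0, -0.0, -1.0]]
ft_force: [-0.1, -4.9, -1.2]
grip_width: 0.007
grasp_force: 2.0
```

Request:
apply_moves([
  [1, [0.0015, 0, 0], [0, 0, 0]],
  [1, [0.0015, 0, 0], [0, 0, 0]],
  [1, [0.0015, 0, 0], [0, 0, 0]],
])

```text
time_s: 14.28
position: [0.6158, 0.039, 0.031]
eef_rot: [[-0.083, 0.997, -0.0], [0.997, 0.083, 0.0], [0.0, -0.0, -1.0]]
ft_force: [0.1, -4.1, -0.8]
grip_width: 0.005
grasp_force: 1.9
```

Request:
apply_moves([
  [1, [0.0015, 0, 0], [0, 0, 0]],
  [1, [0.0015, 0, 0], [0, 0, 0]],
  [1, [0.0015, 0, 0], [0, 0, 0]],
])

```text
time_s: 14.65
position: [0.6154, 0.0434, 0.031]
eef_rot: [[-0.083, 0.997, -0.0], [0.997, 0.083, 0.0], [0.0, -0.0, -1.0]]
ft_force: [0.4, -3.3, -0.2]
grip_width: 0.002
grasp_force: 1.9
```

Request:
apply_moves([
  [1, [0.0015, 0, 0], [0, 0, 0]],
  [1, [0.0015, 0, 0], [0, 0, 0]],
  [1, [0.0015, 0, 0], [0, 0, 0]],
])

```text
time_s: 15.02
position: [0.615, 0.0479, 0.0309]
eef_rot: [[-0.083, 0.997, -0.0], [0.997, 0.083, 0.0], [0.0, -0.0, -1.0]]
ft_force: [-0.1, -3.9, -0.5]
grip_width: 0.002
grasp_force: 1.9
```

Request:
apply_moves([
  [1, [0.0015, 0, 0], [0, 0, 0]],
  [1, [0.0015, 0, 0], [0, 0, 0]],
  [1, [0.0015, 0, 0], [0, 0, 0]],
])

```text
time_s: 15.4
position: [0.6146, 0.0524, 0.031]
eef_rot: [[-0.083, 0.997, 0.0], [0.997, 0.083, -0.0], [-0.0, 0.0, -1.0]]
ft_force: [1.1, -3.5, -0.6]
grip_width: 0.006
grasp_force: 1.9
```

Request:
apply_moves([
  [1, [0.0015, 0, 0], [0, 0, 0]],
  [1, [0.0015, 0, 0], [0, 0, 0]],
  [1, [0.0015, 0, 0], [0, 0, 0]],
])

```text
time_s: 15.78
position: [0.6143, 0.0569, 0.031]
eef_rot: [[-0.083, 0.997, 0.0], [0.997, 0.083, 0.0], [0.0, 0.0, -1.0]]
ft_force: [1.3, -2.8, -0.6]
grip_width: 0.008
grasp_force: 1.8
```

Request:
apply_moves([
  [1, [0.0015, 0, 0], [0, 0, 0]],
  [1, [0.0015, 0, 0], [0, 0, 0]],
  [1, [0.0015, 0, 0], [0, 0, 0]],
])

```text
time_s: 16.15
position: [0.6139, 0.0614, 0.0309]
eef_rot: [[-0.083, 0.997, -0.0], [0.997, 0.083, -0.0], [0.0, -0.0, -1.0]]
ft_force: [0.2, -3.7, -1.0]
grip_width: 0.008
grasp_force: 1.9
```

Request:
apply_moves([
  [1, [0.0015, 0, 0], [0, 0, 0]],
  [1, [0.0015, 0, 0], [0, 0, 0]],
  [1, [0.0015, 0, 0], [0, 0, 0]],
])

```text
time_s: 16.52
position: [0.6136, 0.0657, 0.0309]
eef_rot: [[-0.083, 0.997, 0.0], [0.997, 0.083, -0.0], [-0.0, 0.0, -1.0]]
ft_force: [0.8, -6.0, -0.8]
grip_width: 0.006
grasp_force: 2.9
```

Request:
apply_moves([
  [1, [0.001, 0, 0], [0, 0, 0]],
  [1, [0.001, 0, 0], [0, 0, 0]],
  [1, [0, 0, 0], [0, 0, 0]],
])

```text
time_s: 16.9
position: [0.6134, 0.0675, 0.0309]
eef_rot: [[-0.083, 0.997, 0.0], [0.997, 0.083, -0.0], [-0.0, 0.0, -1.0]]
ft_force: [1.5, -5.9, -1.4]
grip_width: 0.005
grasp_force: 3.0
```

Request:
apply_moves([
  [1, [0.001, 0, 0], [0, 0, 0]],
  [1, [0.001, 0, 0], [0, 0, 0]],
  [1, [0, 0, 0], [0, 0, 0]],
])

```text
time_s: 17.27
position: [0.6133, 0.0691, 0.031]
eef_rot: [[-0.083, 0.997, 0.0], [0.997, 0.083, -0.001], [-0.001, 0.0, -1.0]]
ft_force: [1.3, -8.6, -0.2]
grip_width: 0.005
grasp_force: 4.3
```

Request:
apply_moves([
  [1, [0.0007, 0, 0], [0, 0, 0]],
  [1, [0, 0, 0], [0, 0, 0]],
  [1, [0, 0, 0], [0, 0, 0]],
  [1, [0, 0, 0], [0, 0, 0]],
])

```text
time_s: 17.77
position: [0.6133, 0.0696, 0.031]
eef_rot: [[-0.083, 0.997, 0.0], [0.997, 0.083, -0.001], [-0.001, 0.0, -1.0]]
ft_force: [1.0, -9.1, -0.5]
grip_width: 0.007
grasp_force: 4.8
```

```bash
python3 w.py w5 carrier; python3 -c "
import cv2;cv2.imwrite('pics/w5v.png',cv2.resize(cv2.imread('pics/w5.png')[0:384,80:430],(700,768))[0:600])"
```

```text
17.775 [0.6133 0.0696 0.031 ] [ 1.0255 -9.0729 -0.451 ] 0.006514315852493404
[[-0.0826  0.9966  0.0003]
 [ 0.9966  0.0826 -0.001 ]
 [-0.001   0.0003 -1.    ]]
carrier 0.7 [253.1, 148.6] 18389 [0.6103 0.1261 0.012 ]
```

View pics/w5v.png

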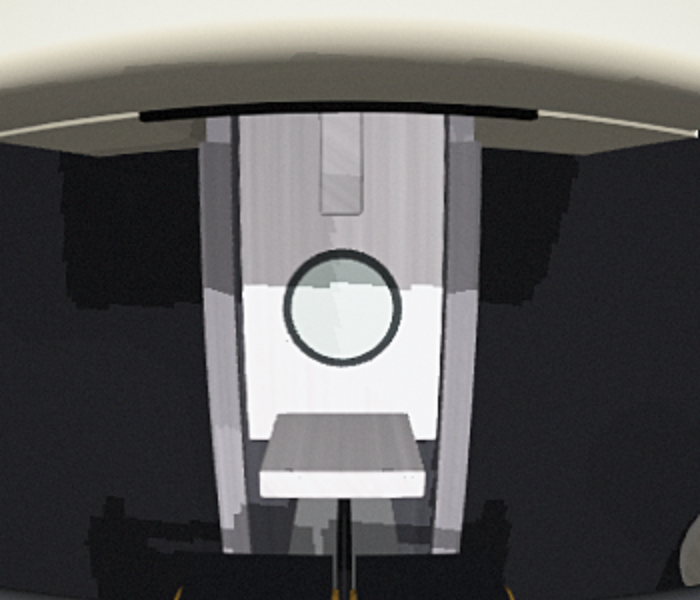

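The carrier is in the tunnel and straight between the rails. The tab (260–425, row 413–497) is outside, and the closed fingers press it at about 9 N after a rise of about 1.5 N/mm, so it is on the stop. I'll back off gently.

Request:
apply_moves([
  [1, [-0.001, 0, 0], [0, 0, 0]],
  [1, [-0.001, 0, 0], [0, 0, 0]],
  [1, [-0.002, 0, 0], [0, 0, 0]],
  [1, [-0.004, 0, 0], [0, 0, 0]],
  [1, [-0.015, 0, 0], [0, 0, 0]],
])

```text
time_s: 18.5
position: [0.6151, 0.0474, 0.031]
eef_rot: [[-0.084, 0.996, 0.0], [0.996, 0.084, 0.0], [0.0, 0.0, -1.0]]
ft_force: [0.6, -0.4, 0.6]
grip_width: 0.005
grasp_force: 0.0
```

Request:
apply_moves([
  [1, [-0.03, 0, 0], [0, 0, 0]],
  [1, [-0.02, 0, -0.05], [0, 0, 0]],
  [1, [0, 0, -0.05], [0, 0, 0]],
  [1, [0, 0, 0], [0, 0, 0]],
  [1, [0, 0, 0], [0, 0, 0]],
])

```text
time_s: 19.12
position: [0.6188, -0.0028, 0.1303]
eef_rot: [[-0.083, 0.997, -0.001], [0.997, 0.083, 0.0], [0.0, -0.001, -1.0]]
ft_force: [-0.8, 0.3, -0.4]
grip_width: 0.006
grasp_force: 0.0
```

```bash
python3 w.py w6 carrier; python3 -c "
import cv2;cv2.imwrite('pics/w6v.png',cv2.resize(cv2.imread('pics/w6.png')[0:384,80:430],(700,768))[0:600])"
```

```text
19.125 [ 0.6188 -0.0028  0.1303] [-0.7672  0.3356 -0.4209] 0.006473289405707613
[[-0.0826  0.9966 -0.0008]
 [ 0.9966  0.0826  0.0001]
 [ 0.0001 -0.0008 -1.    ]]
carrier 0.84 [252.1, 52.9] 7443 [0.6086 0.1327 0.012 ]
```

View pics/w6v.png

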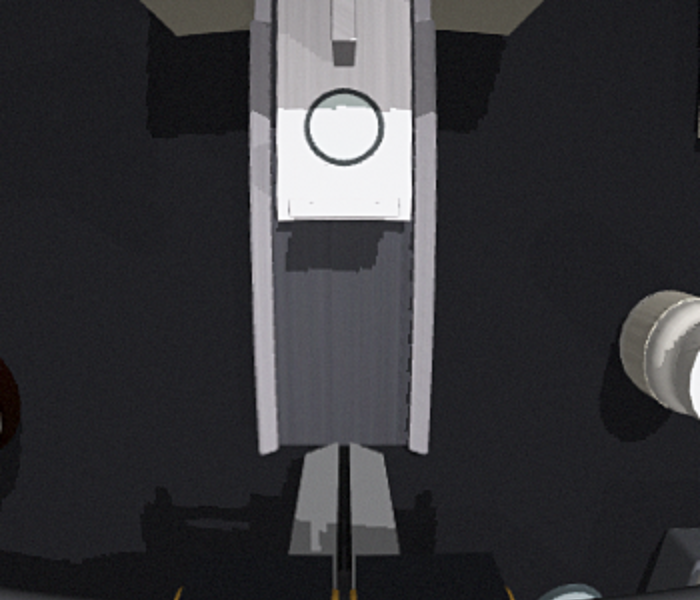

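Run:
```python
from h import *
w=np.load("w6.npz"); C=lambda x,y:(80+(x+.5)/2-.5,(y+.5)/2-.5); u=np.array([-.083,.9966,0])
for q,z in [((277,220),.016),((411,219),.016),((345,215),.062)]: print((atz(w,C(*q),z,True)-[.6131,.068,0])@u)
w=np.load("w5.npz")
for q,z in [((250,440),.016),((436,439),.016),((342,497),.062)]: print("pressed",(atz(w,C(*q),z,True)-[.6131,.068,0])@u)
```

```text
0.00918278248526751
0.009635930354324744
0.01178812309456329
pressed 0.009982665406481347
pressed 0.010327771309889114
pressed 0.012545677748654512
```

```bash
python3 -c "
from cell import robot
print(robot.close_job())"
```

```text
the job is handed in; nothing more can be done
None
```

The carrier was laid in the channel and slid by its push tab (pushed on the outer face, not pinched) onto the hidden stop. It was pressed at about 9 N, sprang back less than 1 mm on release, and the job is handed in with no verdict shown.

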